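Latch the gate of a casting mould

ROBOT

A 6-joint arm with a two-finger parallel gripper is mounted at the origin on the work surface. World frame = base frame: x ahead of the robot, y to its left, z up, the work surface at z = 0. Lengths are in mm, angles in rad, forces in N, time in s.
With the tool pointing down it reaches from about 350 to 850 mm from the base axis. Payload 8.1 kg.
Tool frame: the origin (TCP) lies between the finger pads; the fingertips stand 8 mm ahead of it and the grasp point (between the pads) lies 11 mm behind it; z points along the fingers, y is the line along which they close (so a half turn about z gives the same grasp; the last joint's range is limited). The gripper opens to 93 mm and grips with 3 to 60 N. Pads are 15 mm wide; open, the fingers measure 128 mm over their backs; the gripper's body (75 mm by 188 mm) begins 65 mm behind the grasp point.
Start: joints at [1.215, 0.13, 1.488, -0, 1.523, -0.085], TCP at [160.479, 578.145, 226.635] pointing down, gripper open.
Joint ranges: [-2.96, 2.96], [-0.89, 2.26], [0.02, 2.5], [-1.34, 4.48], [0, 2.73], [-2.66, 2.66]. Speed limits (rad/s): [2.39, 2.39, 2.79, 3.14, 3.14, 3.14].

INTERFACE

Orientations are given as a unit quaternion [x, y, z, w].
In Python, from station import get_obs, camera, sign_off gives the robot as it stands.
- The arm moves only by the tool play_rows, never from a script. Its argument "steps" is a list that holds one entry, the list of rows, each a list of 7 numbers: the turn, a rotation vector about the world's x, y, z in rad, then the shift along the world's x, y, z in mm, then the finger opening in mm, from 0 to 93. In form: [[[rx, ry, rz, dx, dy, dz, hand], ...]]. A call has 1 to 8 rows; each row is the pose to reach, as a shift and turn from the pose commanded when the call began; what a row does not reach only later rows make up. A row lasts 1/10 s, in which the tool goes at most 50 mm and 8.59 degrees, less where a joint would pass 70% of its speed; a pose out of reach is approached as far as the arm can. A call with a gripper value outside its range is refused whole. The fingers move at their own pace and stop on an object; "grip_force" is the grip in N (left out, the last holds). Time passes only in rows, so rows that repeat a pose let the fingers close. It gives the time, the measured TCP pose, the force, the opening and the grip force at its end, in the units of the state.
- get_obs(): the state, without advancing time (a new reading comes with each control period).
- camera(name): name is "scene" or "top" or "wrist"; returns a dict with "pixels" (480x640x3 uint8, blue, green, red), "K" (3x3 intrinsics, pixels), "dist" ([k1, k2, p1, p2, k3] as OpenCV has them; the pictures are not rectified), "rvec" (rotation vector, rad) and "tvec" (3), from world to camera coordinates, as OpenCV has them; the wrist camera has in their place "T_tool_cam" (4x4, takes a point from camera to tool coordinates, whose origin is the TCP and whose axes are the flange's). Camera axes: x right, y down, z forward; pixel columns grow to the right and rows downward; lengths in mm; the calibration is good to about 2 mm. A picture is of the moment at which its call begins: read the wrist's pose just before it. There is no depth.
- sign_off(): hands the job in; it is judged then, once.
The state is a dict: "time_s": time; "q": joint angles; "qd": joint speeds; "joint_efforts": joint torques, N m; "tool_pos": TCP position; "ee_rot": TCP orientation; "ft_force": force on the tool from outside, world axes, zero at the start; "torque": the same for the moment, N m; "opening": finger opening in mm; "gripper_force": force on a finger pad.
Only numpy, scipy, OpenCV 4.12 (cv2) and the standard library are available. Lean on these libraries where they do the work, as an engineer would, in place of code of your own. Each camera call takes 0.05 s, during which the arm holds its last target. There are 200 camera calls.

TASK

Close the plaster-casting mould for the next pour: hold its drop bar up clear of the keeper, press the gate home against the rubber seal, and let the bar down into the keeper's notch until it is fully seated, then let go. The keeper plate may be set a few millimetres farther in or out than it should be, so find the notch by feel and never load the keeper with more than 15 N; leave the cups and the bowl where they stand.

Things in the scene. Friction and masses are not known exactly. Their poses are not given: they have to be found in the camera images.
- mould: open-topped plywood casting mould fixed to the table; base board 310 x 270 mm, 18 mm thick; walls 18 mm thick, tops 118 mm above the table; a plaster dome lies inside. Origin on the table under the mould's middle. Its y axis points out through the gate side, x runs along the closed gate from hinge to keeper, z is up.
- gate_hinge (a point): a point on the gate's upright hinge axis at table height, at x = -137 mm, y = +93 mm in the mould's frame; axes as the mould.
- gate (a joint): angle of the hinged plywood gate (256 mm long, 18 mm thick, top edge 118 mm above the table), rad; 0 = parallel to the wall, with the bar right over the notch when the keeper plate is at its middle setting; grows as the gate swings open (counter-clockwise from above); stops at -0.035 inwards. The hinge is stiff: about 7 N at the handle moves it, and it stays where it is left.
- seal (a point): free end of the black rubber bulb seal on the end wall, at x = 120 mm, y = 93 mm in the mould's frame, 70 mm above the table; axes as the mould. It meets the gate's inner face 257 mm from the hinge axis, about 9 mm (0.035 rad) before the gate's 0 position and is soft (0.15 N per mm), too weak to push the stiff gate open again.
- bar_pivot (a point): centre of the latch bar's level pivot on the gate: 75 mm from the hinge axis along the gate, 15 mm outside it (towards the gate's outer face), 94.5 mm above the table. Its x axis runs along the gate away from the hinge, y points out of the mould, z is up; it swings with the gate.
- latch_bar (a joint): angle of the steel gravity latch bar on the gate's outer face, rad; 0 = level, fully down on the notch floor; grows as it is lifted; hangs at -0.06 on a stop bolt when out of the keeper. Bar 8 mm thick, 25 mm tall, reaching 232 mm past its pivot, beyond the gate's free edge; it crosses the keeper 199 mm from the pivot. Its snug greased pivot lets it fall by its own weight (0.42 kg) at about 0.1 m/s at the tip.
- handle (a point): middle of the bar's upright round wooden handle (20 mm diameter, 60 mm tall; grip it from above); rigid with the bar, 140 mm from the pivot along the bar and 66 mm above the bar's centre line, 160.5 mm above the table when the bar is level. Its x axis runs along the bar, y is square to the gate and points out of the mould, z is up the handle.
- keeper: steel backing plate of the keeper, fixed on the end wall past the gate's free edge. Origin: middle of the notch floor when the notched plate is at its middle setting, 82 mm above the table, at x = 137 mm, y = 108 mm in the mould's frame; axes as the mould. The notched plate is bolted to it through slots, up to 6 mm farther in (-y) or out (+y), and does not shift in use.
- notch (a point): the same middle-setting point, not the true one. The upright steel plate has a level top edge with one notch, open at the top, 11 mm wide across y and 16 mm deep; the plate is 8 mm thick along x; outside the notch stands a lip 8 mm wide, inside it an 87 mm long shoulder of the same height. With the bar's angle above 0.09 it clears them; resting on either it reads 0.08. Pressed to one side it can bind on its way down.
- cup_a: white plastic cup, 72 mm wide, 90 mm tall, loose, on the table in front of the gate, outside its swing; origin under its middle. Leave it alone.
- cup_b: white plastic cup like the other, loose, behind the mould's wall opposite the gate. Leave it alone.
- mix_bowl: grey mixing bowl, 124 mm wide, 75 mm tall, loose, on the table beyond the gate's swing; origin under its middle. Leave it alone.

How it is judged (in metres and radians):
On the way, in this order (a step that is already met when the one before it is completed fails the run):
1. the gate is pressed home with the bar held up over the keeper (value of joint gate below 0.035 rad and value of joint latch_bar above 0.06 rad), for 0.1 s.
2. the bar is down in the notch with the gate home (value of joint gate below 0.035 rad and value of joint latch_bar between -0.02 and 0.02 rad), for 0.2 s.
At the end, for the whole second after the job is handed in: The gate is home (angle below 0.035 rad) and held there by the bar, which lies level on the floor of the notch (within 0.015 rad), let go of; the cups and the bowl are within 30 mm of where they stood (value of joint gate below 0.035 rad and value of joint latch_bar between -0.015 and 0.015 rad and distance of each of cup_a, cup_b, mix_bowl from where it was at the start of the episode below 0.03 m); the robot touches nothing.
It fails at once if the keeper is loaded with more than 15 N, by the bar or by anything else (contact force between keeper and anything else above 15 N).
It fails at once if a cup or the bowl is shifted by more than 30 mm (distance of any of cup_a, cup_b, mix_bowl from where it was at the start of the episode above 0.03 m).
It also fails if it takes over 64 s, if anything falls off the work surface, if the arm or the gripper's body presses on something with over 40 N, if the wrist force passes 120 N, or if a joint passes its speed limit or range.

## Working session

There is one attempt and no reset: what is moved stays moved. The work goes in short steps, Python scripts to look and compute and a tool call to move; the robot and the scene stay as the last step left them, time stands still between calls to the robot, and variables do not carry over. Pictures are saved under pics/ and viewed, at most 10 in all, crops included, and the job is handed in when it is done.

Besides the shell and the picture viewer there is one more tool, called after "Call:" as name(argument=value, ...) on one line, values as JSON. play_rows: Moves the arm, as the interface text tells. Its arguments: {"type":"object","properties":{"steps":{"type":"array"},"grip_force":{"type":"number"}},"required":["steps"]}

```bash
mkdir -p pics
python3 - <<'E'
from station import *
import cv2,numpy as np
o=get_obs();print({k:np.round(v,3) for k,v in o.items()})
for n in("scene","top"):
    c=camera(n);cv2.imwrite(f"pics/{n}0.png",c["pixels"]);np.savez(f"{n}0.npz",**{k:np.array(v) for k,v in c.items()})
    print(n,c["K"],c["dist"],c["rvec"],c["tvec"])
E
```

```text
{'time_s': np.float64(0.0), 'q': array([ 1.215,  0.131,  1.489,  0.   ,  1.523, -0.085]), 'qd': array([-0.001, -0.001,  0.001, -0.   , -0.   , -0.001]), 'joint_efforts': array([-0.0000e+00, -5.5982e+01, -4.9176e+01,  7.7000e-02,  3.5000e-02,
       -0.0000e+00]), 'tool_pos': array([160.282, 577.628, 225.625]), 'ee_rot': array([ 0.135,  0.991, -0.001, -0.   ]), 'ft_force': array([-0.16 ,  0.731,  0.246]), 'torque': array([0.01 , 0.05 , 0.029]), 'gripper_force': np.float64(0.0), 'opening': np.float64(93.156)}
scene [[486.48203573   0.         319.19917886]
 [  0.         486.48203573 236.40186128]
 [  0.           0.           1.        ]] [0.0015817 0.        0.        0.        0.       ] [ 0.7356004   2.63734421 -1.07011708] [ 504.7853101  -112.93893173 1291.08223746]
top [[516.93820392   0.         319.79342184]
 [  0.         516.93820392 235.28037828]
 [  0.           0.           1.        ]] [-0.01595304  0.          0.          0.          0.        ] [ 2.17287773 -2.02893776  0.23208807] [ -48.78152425  587.64816736 1241.9309623 ]
```

View pics/scene0.png

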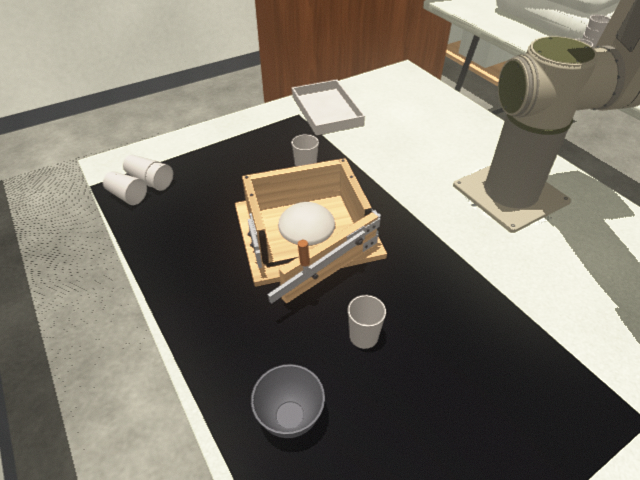

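View pics/top0.png

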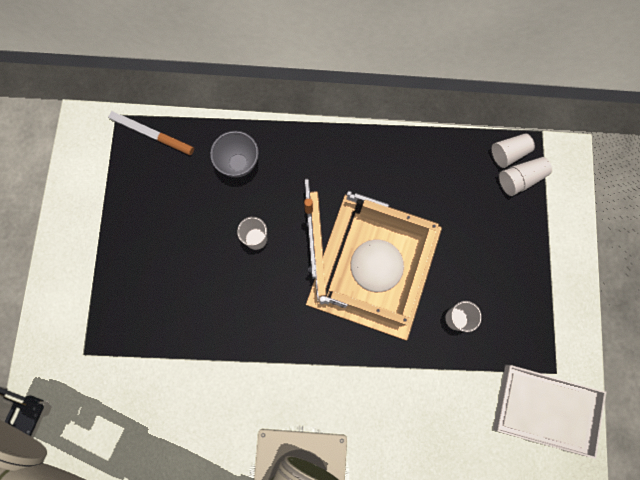

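The scene view shows the mould with its gate open and the handle at about (304,252). In the top view the handle is at about (308,205), the hinge near (322,300), and the keeper near (355,200). I'll crop closer.

```bash
cat > h.py <<'E'
import numpy as np,cv2
def ray(c,uv):
    p=cv2.undistortPoints(np.array([[uv]],float),c["K"],c["dist"])[0,0]
    R=cv2.Rodrigues(c["rvec"])[0];t=np.array(c["tvec"]).ravel()
    return -R.T@t, R.T@np.array([p[0],p[1],1])
def onz(c,uv,z):
    o,d=ray(c,uv);return o+d*(z-o[2])/d[2]
def tri(c1,u1,c2,u2):
    o,d=ray(c1,u1);p,e=ray(c2,u2)
    s=np.linalg.lstsq(np.c_[d,-e],p-o,rcond=None)[0]
    a=o+d*s[0];b=p+e*s[1];return (a+b)/2,np.linalg.norm(a-b)
E
python3 - <<'E'
import numpy as np,cv2
from h import *
t=dict(np.load("top0.npz"));s=dict(np.load("scene0.npz"))
im=t["pixels"];cv2.imwrite("pics/c.png",cv2.resize(im[170:350,290:450],None,fx=3.3,fy=3.3,interpolation=cv2.INTER_CUBIC))
def orange(im,box):
    x0,y0,x1,y1=box
    h=cv2.cvtColor(im,cv2.COLOR_BGR2HSV)[y0:y1,x0:x1]
    m=((h[...,0]<16)&(h[...,1]>150)&(h[...,2]>60)).astype(np.uint8)
    n,l,st,ce=cv2.connectedComponentsWithStats(m)
    i=1+np.argmax(st[1:,4]);print(st[i],ce[i]+[x0,y0]);return ce[i]+[x0,y0]
a=orange(t["pixels"],(295,190,325,222));b=orange(s["pixels"],(290,230,320,275))
print(tri(t,a,s,b), onz(t,a,170))
E
```

```text
[ 9  9  8 14 96] [307.84375    205.23958333]
[ 8 10  9  7 47] [302.17021277 243.42553191]
(array([637.06260478,  21.31629197, 176.1637565 ]), np.float64(5.925303899300608)) [636.4418511   23.40724798 170.        ]
```

View pics/c.png

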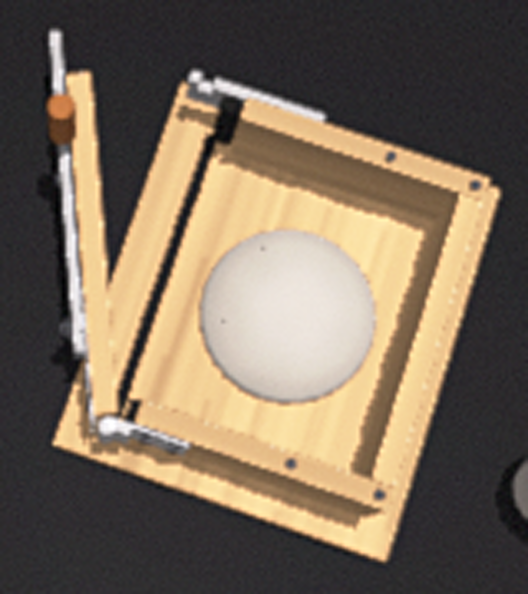

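Run:
```python
import numpy as np,cv2
from h import *
t=dict(np.load("top0.npz"))
f=lambda u,v,z:onz(t,(290+(u+.5)/3.3-.5,170+(v+.5)/3.3-.5),z)[:2]
A=f(53,444,18);B=f(388,560,18);print(A,B,np.linalg.norm(A-B))
y=(A-B)/np.linalg.norm(A-B);x=np.array([y[1],-y[0]]);th=np.arctan2(x[1],x[0])
O=A+155*x-135*y
H=O-137*x+93*y
print("th",th,"O",O,"H",H,"Hpx",f(110,425,120))
ki=f(185,85,118);print("keeper-side wall corner in mould", [(ki-O)@x,(ki-O)@y]); 
k2=f(498,187,118);print([(k2-O)@x,(k2-O)@y])
g1=f(118,410,118);g2=f(92,72,118);d=g2-g1;print("gate ang from edge",np.arctan2(d[1],d[0])-th,np.linalg.norm(d))
hd=np.array([636.4,23.4]);v=hd-H
print("handle r",np.linalg.norm(v),np.hypot(215,15),"ang",np.arctan2(v[1],v[0])-np.arctan2(15,215)-th)
print("gate0 handle",O+x*(78)+y*108, "keeper", O+137*x+108*y)
for n,u,v in(("cup",252,234),("bowl",235,155)):print(n,onz(t,(u,v),60))
```

```text
[418.31781953  15.63513021] [ 347.87445115 -245.52732419] 270.49601796543
th -0.26346023274925007 O [ 532.81239115 -155.07220142] H [424.75895948 -29.60325743] Hpx [425.52124373 -26.92169914]
keeper-side wall corner in mould [np.float64(121.81784015810398), np.float64(125.06810678519733)]
[np.float64(122.82864818852975), np.float64(-118.6183215164138)]
gate ang from edge 0.40585632600218957 254.05780025352163
handle r 218.1771650098057 215.52262062252305 ang 0.43919784221532127
gate0 handle [636.24665032 -71.11177008] keeper [693.21083384 -86.47672357]
cup [582.38931231 163.77417841  60.        ]
bowl [791.9063471  229.20336782  60.        ]
```

The enlarged crop shows the hinge at crop (110,425) and the handle at (60,118). The keeper notch area is near (205,85), on the end wall. The gate is about 0.42 rad open and the handle is near (636,22). I'll move to a hover above it.

Call:
play_rows(steps=[[[0, 0, 0.027, 30, -35, 4, 93], [0, 0, 0.054, 60, -70, 8, 93], [0, 0, 0.08, 90, -105, 12, 93], [0, 0, 0.107, 120, -140, 16, 93], [0, 0, 0.134, 150, -175, 20, 93], [0, 0, 0.16, 180, -210, 24, 93], [0, 0, 0.187, 210, -245, 28, 93], [0, 0, 0.214, 240, -280, 32, 93]]])

```text
time_s: 0.9
tool_pos: [401.1, 296.4, 258.5]
ee_rot: [0.028, 1.0, -0.0, -0.0]
ft_force: [1.0, 1.0, -0.4]
opening: 93.1
gripper_force: 0.0
```

Call:
play_rows(steps=[[[0, 0, 0.027, 30, -35, 0, 93], [0, 0, 0.054, 60, -70, 0, 93], [0, 0, 0.08, 90, -105, 0, 93], [0, 0, 0.107, 120, -140, 0, 93], [0, 0, 0.134, 150, -175, 0, 93], [0, 0, 0.16, 180, -210, 0, 93], [0, 0, 0.187, 210, -245, 0, 93], [0, 0, 0.214, 236, -276, 0, 93]]])

```text
time_s: 1.7
tool_pos: [637.3, 20.1, 257.9]
ee_rot: [-0.079, 0.997, -0.0, -0.0]
ft_force: [0.3, 0.2, 0.6]
opening: 92.7
gripper_force: 0.0
```

Call:
play_rows(steps=[[[0, 0, 0, 0, 0, 0, 93], [0, 0, 0, 0, 0, 0, 93]]])

```text
time_s: 1.9
tool_pos: [636.3, 21.3, 257.4]
ee_rot: [-0.077, 0.997, 0.0, -0.001]
ft_force: [0.4, 0.2, 0.2]
opening: 93.4
gripper_force: 0.0
```

Run:
```python
from station import *
import cv2,numpy as np
from scipy.spatial.transform import Rotation as R
o=get_obs();c=camera("wrist");cv2.imwrite("pics/w1.png",c["pixels"])
print(o["tool_pos"],o["ee_rot"],o["q"],o["time_s"],o["ft_force"])
np.savez("w1.npz",**{k:np.array(v) for k,v in c.items()},pos=o["tool_pos"],rot=o["ee_rot"]);print(c["K"],c["T_tool_cam"])
```

```text
[636.3479966   21.31699042 257.39645416] [-7.74948810e-02  9.96992181e-01  2.82741688e-04 -1.02698012e-03] [-4.71923446e-02  2.21165877e-01  1.33113917e+00  3.05554378e-04
  1.59139597e+00 -1.77312810e+00] 1.9 [0.35667773 0.17866017 0.24209456]
[[330.89582376   0.         324.25628346]
 [  0.         330.89582376 237.80398346]
 [  0.           0.           1.        ]] [[ 1.14518334e-03 -9.63221320e-01 -2.68706861e-01  7.40396967e+01]
 [ 9.99999102e-01  1.28996003e-03 -3.62233743e-04  7.13565879e-01]
 [ 6.95532375e-04 -2.68706205e-01  9.63221933e-01 -1.57682116e+02]
 [ 0.00000000e+00  0.00000000e+00  0.00000000e+00  1.00000000e+00]]
```

View pics/w1.png

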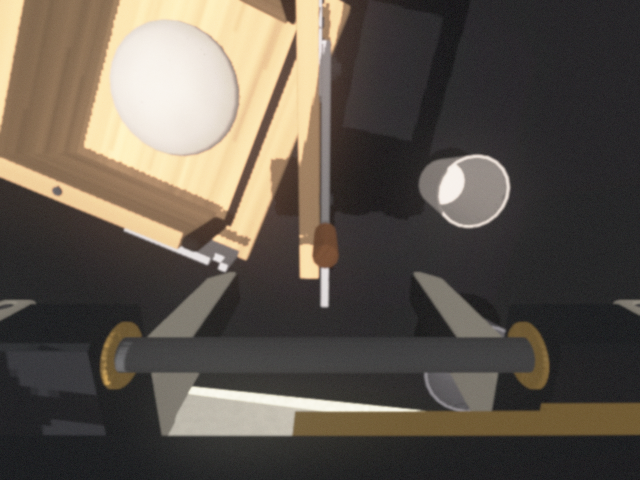

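The wrist view shows the gate and bar vertical in the image, so the tool is aligned. The handle spans (325,228)–(326,265) and the keeper is near (215,255).

```bash
cat >> h.py <<'E'
def wcam(c,pos,rot):
    from scipy.spatial.transform import Rotation as R
    T=np.eye(4);T[:3,:3]=R.from_quat(rot).as_matrix();T[:3,3]=pos
    M=np.linalg.inv(T@np.array(c["T_tool_cam"]))
    return dict(K=c["K"],dist=c["dist"],rvec=cv2.Rodrigues(M[:3,:3])[0],tvec=M[:3,3])
def proj(c,p):
    return cv2.projectPoints(np.array([p],float),c["rvec"],c["tvec"],c["K"],c["dist"])[0].ravel()
E
python3 - <<'E'
import numpy as np,cv2
from h import *
w=dict(np.load("w1.npz"));c=wcam(w,w["pos"],w["rot"])
im=w["pixels"];h=cv2.cvtColor(im,cv2.COLOR_BGR2HSV)
m=((h[...,0]<16)&(h[...,1]>120)&(h[...,2]>40)).astype(np.uint8);m[:, :311]=0;m[:,345:]=0;m[:215]=0;m[275:]=0
ys,xs=np.nonzero(m);print(xs.min(),xs.max(),ys.min(),ys.max(),xs.mean(),ys.mean())
for z in(182,152,122):print(z,onz(c,(xs.mean(),ys.mean()),z), proj(c,(636,22,z)))
print(onz(c,(325.5,ys.max()-9),182))
cv2.imwrite("pics/k1.png",cv2.resize(im[205:295,170:330],None,fx=5,fy=5,interpolation=cv2.INTER_CUBIC))
E
```

```text
313 337 224 266 325.1281755196305 245.70900692840647
182 [633.05360011  22.14713543 182.        ] [324.30764206 249.45221703]
152 [642.01091849  23.64308574 152.        ] [324.30112946 238.52974504]
122 [650.96823687  25.13903605 122.        ] [324.29586263 229.69720671]
[641.66890227  23.7907346  182.        ]
```

View pics/k1.png

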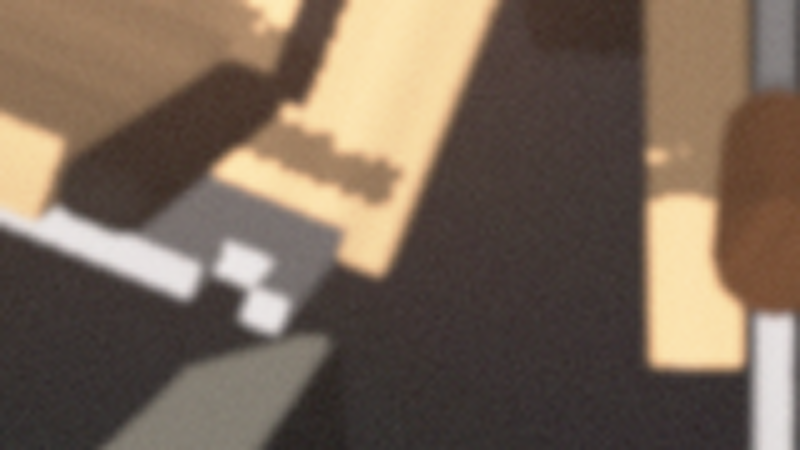

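The keeper crop shows the shoulder strip ending at about (200,283). The notch is the dark gap after it, and the lip is the white square at (245–290, 285–335). I'll estimate the notch offset.

Run:
```python
import numpy as np
from h import *
w=dict(np.load("w1.npz"));c=wcam(w,w["pos"],w["rot"])
O=np.array([532.8,-155.1]);th=-.2635;x=np.array([np.cos(th),np.sin(th)]);y=np.array([-x[1],x[0]])
f=lambda u,v,z=98:onz(c,(170+(u+.5)/5-.5,205+(v+.5)/5-.5),z)[:2]
for n,p in dict(sh_end_far=f(205,265),sh_end_near=f(192,300),lip_in_near=f(238,315),lip_out_near=f(276,335),lip_in_far=f(252,282),lip_out_far=f(291,300),wallcorner=f(383,278,118),wallcorner_in=f(62,150,118)).items():
  print(n,p.round(1),np.round([(p-O)@x,(p-O)@y],1))
H=O-137*x+93*y
hd=np.array([641,23.2]);v=hd-H;print(H,np.linalg.norm(v),np.arctan2(v[1],v[0])-np.arctan2(15,215)-th)
# arc for handle from current angle to given angles
for a in(.42,.3,.2,.15,.1,.05,0,-.02,-.03):
  d=th+a;u=np.array([np.cos(d),np.sin(d)]);n=np.array([-u[1],u[0]]);print(a,(H+215*u+15*n).round(1))
```

```text
sh_end_far [688.6 -86.2] [132.5 107.1]
sh_end_near [696.5 -88.3] [140.7 107.1]
lip_in_near [698.3 -78.8] [140.  116.7]
lip_out_near [701.5 -70.8] [140.9 125.3]
lip_in_far [690.8 -76.5] [132. 117.]
lip_out_far [693.4 -68.4] [132.5 125.5]
wallcorner [678.  -46.5] [111.9 142.7]
wallcorner_in [ 662.2 -107.9] [112.7  79.3]
[424.75155797 -29.62675913] 222.60740140291682 0.4334402941650345
0.42 [634.8  18.7]
0.3 [639.1  -6.8]
0.2 [640.3 -28.3]
0.15 [640.1 -39.1]
0.1 [639.3 -49.8]
0.05 [638.  -60.5]
0 [636.2 -71.1]
-0.02 [635.4 -75.4]
-0.03 [634.9 -77.5]
```

Call:
play_rows(steps=[[[0, 0, 0, 3, 1, -36, 93], [0, 0, 0, 3, 1, -72, 93], [0, 0, 0, 3, 1, -108, 93], [0, 0, 0, 3, 1, -108, 60], [0, 0, 0, 3, 1, -108, 35], [0, 0, 0, 3, 1, -108, 35], [0, 0, 0, 3, 1, -108, 35]]], grip_force=20)

```text
time_s: 2.65
tool_pos: [641.1, 23.4, 153.9]
ee_rot: [-0.079, 0.997, -0.0, 0.002]
ft_force: [0.1, -0.2, 0.6]
opening: 65.5
gripper_force: 0.0
```

Call:
play_rows(steps=[[[0, 0, 0, 0, 0, 0, 10], [0, 0, 0, 0, 0, 0, 10], [0, 0, 0, 0, 0, 0, 10], [0, 0, 0, 0, 0, 0, 10], [0, 0, 0, 0, 0, 0, 10]]], grip_force=20)

```text
time_s: 3.15
tool_pos: [639.5, 23.1, 150.6]
ee_rot: [-0.078, 0.997, 0.0, -0.0]
ft_force: [0.6, -0.3, -0.0]
opening: 25.8
gripper_force: 0.0
```

Call:
play_rows(steps=[[[0, 0, 0, 0, 0, 0, 10], [0, 0, 0, 0, 0, 0, 10], [0, 0, 0, 0, 0, 0, 10], [0, 0, 0, 0, 0, 0, 10]]])

```text
time_s: 3.55
tool_pos: [639.5, 22.7, 150.5]
ee_rot: [-0.078, 0.997, -0.0, -0.0]
ft_force: [1.6, -3.3, -0.8]
opening: 19.9
gripper_force: 20.0
```

Call:
play_rows(steps=[[[0, 0, 0, -2, -0.3, 3.3, 10], [0, 0, 0, -4, -0.6, 6.6, 10], [0, 0, 0, -6, -0.9, 10, 10], [0, 0, 0, -8, -1.2, 13.5, 10], [0, 0, 0, -10, -1.5, 17, 10], [0, 0, 0, -12, -1.8, 20.5, 10], [0, 0, 0, -14, -2.1, 24, 10], [0, 0, 0, -15.5, -2.4, 27, 10]]])

```text
time_s: 4.35
tool_pos: [622.7, 20.2, 176.4]
ee_rot: [-0.078, 0.997, -0.0, -0.002]
ft_force: [-0.5, -4.8, -7.4]
opening: 19.6
gripper_force: 20.0
```

Run:
```python
from station import *
import cv2,numpy as np
o=get_obs();print(o["tool_pos"],o["ft_force"],o["torque"],o["opening"])
H=np.array([424.75,-29.63]);v=o["tool_pos"][:2]-H
print(np.linalg.norm(v),np.hypot(204,15),"gate",np.arctan2(v[1],v[0])-np.arctan2(15,204)+.2635)
c=camera("scene");cv2.imwrite("pics/s2.png",cv2.resize(c["pixels"][190:320,220:400],None,fx=4,fy=4))
th=-.2635;r0=np.linalg.norm(v);ph=np.arctan2(v[1],v[0])
for k in range(1,17):
  a=ph-.0245*k;print(k,round(-.0245*k,3),(H+r0*np.array([np.cos(a),np.sin(a)])-o["tool_pos"][:2]).round(1))
```

```text
[622.72832177  20.18174904 176.41998607] [-0.48671666 -4.76990603 -7.38090375] [-0.80903445 -0.08046866  0.00499473] 19.587783010001857
204.14853963220207 204.55072720476943 gate 0.4365885674458762
1 -0.025 [ 1.2 -4.9]
2 -0.049 [ 2.2 -9.8]
3 -0.074 [  3.1 -14.7]
4 -0.098 [  3.9 -19.6]
5 -0.122 [  4.6 -24.6]
6 -0.147 [  5.2 -29.5]
7 -0.172 [  5.6 -34.5]
8 -0.196 [  5.9 -39.5]
9 -0.221 [  6.1 -44.5]
10 -0.245 [  6.2 -49.5]
11 -0.27 [  6.1 -54.5]
12 -0.294 [  5.9 -59.5]
13 -0.319 [  5.6 -64.5]
14 -0.343 [  5.2 -69.5]
15 -0.367 [  4.7 -74.5]
16 -0.392 [  4.  -79.4]
```

View pics/s2.png

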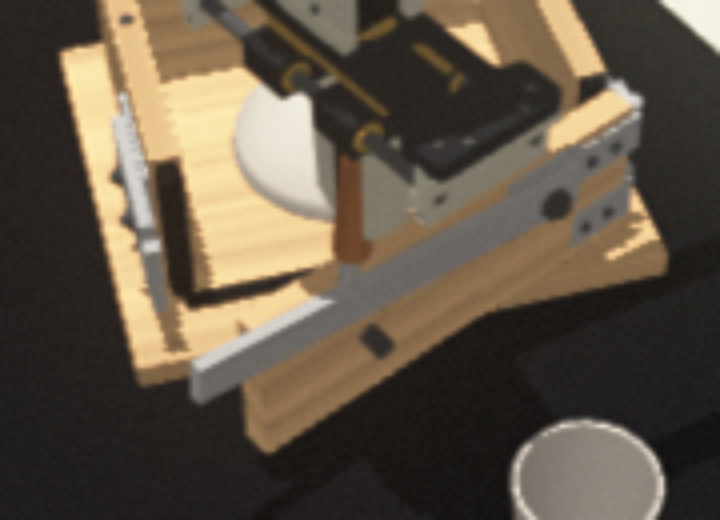

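The bar is lifted and follows the grip. Swinging the gate in.

Call:
play_rows(steps=[[[0, 0, -0.025, 1.2, -4.9, 0, 10], [0, 0, -0.049, 2.2, -9.8, 0, 10], [0, 0, -0.074, 3.1, -14.7, 0, 10], [0, 0, -0.098, 3.9, -19.6, 0, 10], [0, 0, -0.122, 4.6, -24.6, 0, 10], [0, 0, -0.147, 5.2, -29.5, 0, 10], [0, 0, -0.172, 5.6, -34.5, 0, 10], [0, 0, -0.196, 5.9, -39.5, 0, 10]]])

```text
time_s: 5.2
tool_pos: [628.1, -16.6, 175.9]
ee_rot: [0.019, 1.0, 0.002, -0.002]
ft_force: [-3.2, 5.9, -6.5]
opening: 19.5
gripper_force: 20.0
```

Call:
play_rows(steps=[[[0, 0, -0.025, 0.2, -5, 0, 10], [0, 0, -0.049, 0.3, -10, 0, 10], [0, 0, -0.074, 0.2, -15, 0, 10], [0, 0, -0.098, 0, -20, 0, 10], [0, 0, -0.122, -0.3, -25, 0, 10], [0, 0, -0.147, -0.7, -30, 0, 10], [0, 0, -0.172, -1.2, -35, 0, 10]]])

```text
time_s: 5.9
tool_pos: [626.8, -51.4, 175.6]
ee_rot: [0.105, 0.994, 0.002, -0.003]
ft_force: [-4.1, 6.4, -5.7]
opening: 19.6
gripper_force: 20.0
```

```bash
cat > st.py <<'E'
from station import *
import numpy as np
o=get_obs();p=o["tool_pos"];print(o["time_s"],p.round(1),o["ft_force"].round(1),o["opening"].round(1),o["gripper_force"])
H=np.array([424.75,-29.63]);v=p[:2]-H
print(np.linalg.norm(v).round(1),"gate",(np.arctan2(v[1],v[0])-np.arcsin(15/np.linalg.norm(v))+.2635).round(4))
E
python3 st.py
```

```text
Traceback (most recent call last):
  File "st.py", line 3, in <module>
    o=get_obs();p=o["tool_pos"];print(o["time_s"],p.round(1),o["ft_force"].round(1),o["opening"].round(1),o["gripper_force"])
                                                                                    ^^^^^^^^^^^^^^^^^^
AttributeError: 'float' object has no attribute 'round'
```

```bash
sed -i 's/o\["opening"\].round(1)/o["opening"]/' st.py; python3 st.py
```

```text
5.9 [626.8 -51.4 175.6] [-4.1  6.4 -5.7] 19.550566541074144 19.999220967292786
203.2 gate 0.0824
```

Call:
play_rows(steps=[[[0, 0, -0.012, -0.4, -2.5, 0, 10], [0, 0, -0.025, -0.8, -5, 0, 10], [0, 0, -0.037, -1.2, -7.5, 0, 10], [0, 0, -0.049, -1.6, -10, 0, 10], [0, 0, -0.061, -2, -12, 0, 10]]])

```text
time_s: 6.4
tool_pos: [624.9, -63.0, 175.6]
ee_rot: [0.135, 0.991, 0.002, -0.003]
ft_force: [-3.7, 8.5, -6.6]
opening: 19.6
gripper_force: 20.0
```

```bash
python3 st.py
```

```text
6.4 [624.9 -63.  175.6] [-3.7  8.5 -6.6] 19.56228141287967 19.999543726444244
203.0 gate 0.0244
```

Call:
play_rows(steps=[[[0, 0, -0.008, -0.3, -1.6, 0, 10], [0, 0, -0.016, -0.6, -3.2, 0, 10], [0, 0, -0.024, -0.9, -4.8, 0, 10], [0, 0, -0.032, -1.2, -6.4, 0, 10], [0, 0, -0.04, -1.6, -8, 0, 10], [0, 0, -0.04, -1.6, -8, 0, 10]]])

```text
time_s: 7.0
tool_pos: [623.4, -70.6, 175.6]
ee_rot: [0.155, 0.988, 0.002, -0.003]
ft_force: [-2.7, 9.6, -6.2]
opening: 19.7
gripper_force: 20.0
```

```bash
python3 st.py
python3 - <<'E'
from station import *
import cv2,numpy as np
o=get_obs();c=camera("wrist")
np.savez("w2.npz",**{k:np.array(v) for k,v in c.items()},pos=o["tool_pos"],rot=o["ee_rot"])
cv2.imwrite("pics/w2.png",cv2.resize(c["pixels"][200:360,210:370],None,fx=3.7,fy=3.7,interpolation=cv2.INTER_CUBIC))
E
```

```text
7.0 [623.4 -70.6 175.6] [-2.7  9.6 -6.2] 19.744735296661727 19.99965637922287
202.8 gate -0.0142
```

View pics/w2.png

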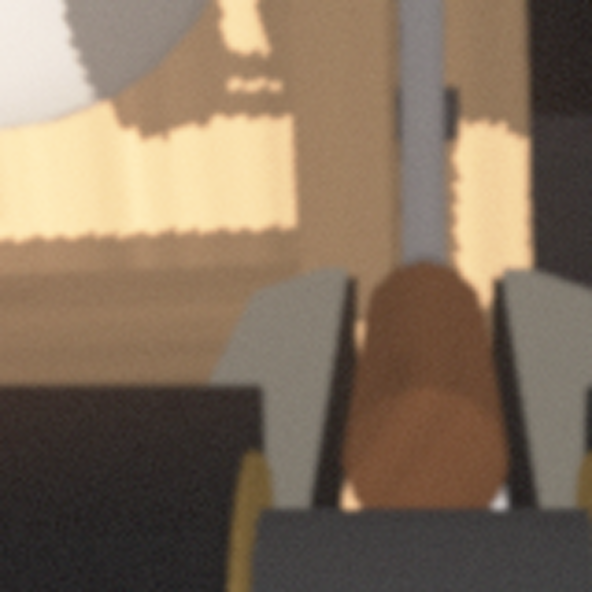

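The wrist crop shows the handle squarely between the pads, with the keeper hidden behind the gripper. I'm lowering the bar to just above the shoulder height.

Call:
play_rows(steps=[[[0, 0, 0, 0.5, -0.2, -1, 10], [0, 0, 0, 1.1, -0.3, -2, 10], [0, 0, 0, 1.6, -0.5, -3, 10], [0, 0, 0, 2.2, -0.6, -4, 10], [0, 0, 0, 2.2, -0.6, -4, 10]]])

```text
time_s: 7.55
tool_pos: [626.1, -71.5, 172.2]
ee_rot: [0.155, 0.988, 0.002, -0.002]
ft_force: [-1.4, 7.6, -3.7]
opening: 19.7
gripper_force: 20.0
```

Call:
play_rows(steps=[[[0, 0, 0, 0.3, 0, -0.5, 10], [0, 0, 0, 0.5, -0.1, -1, 10], [0, 0, 0, 0.5, -0.1, -1, 10]]])

```text
time_s: 7.85
tool_pos: [626.6, -71.6, 171.6]
ee_rot: [0.155, 0.988, 0.002, -0.002]
ft_force: [-1.9, 7.9, -3.1]
opening: 19.9
gripper_force: 20.0
```

Call:
play_rows(steps=[[[0, 0, 0, 0, 0, 0, 25], [0, 0, 0, 0, 0, 0, 25], [0, 0, 0, 0, 0, 0, 25], [0, 0, 0, 0, 0, 0, 25]]])

```text
time_s: 8.25
tool_pos: [628.1, -74.6, 173.1]
ee_rot: [0.155, 0.988, 0.0, 0.0]
ft_force: [-0.7, 0.2, -0.3]
opening: 24.7
gripper_force: 0.1
```

```bash
python3 st.py
cat > hz.py <<'E'
# handle look: orange mask in wrist + scene/top frames -> does bar drop?
from station import *
import cv2,numpy as np,sys
for n,(x0,y0,x1,y1) in dict(scene=(262,200,330,290),wrist=(270,240,380,345)).items():
    c=camera(n);im=c["pixels"];h=cv2.cvtColor(im,cv2.COLOR_BGR2HSV)[y0:y1,x0:x1]
    m=((h[...,0]<16)&(h[...,1]>140)&(h[...,2]>40)).astype(np.uint8)
    k,l,st,ce=cv2.connectedComponentsWithStats(m)
    if k>1:
        i=1+np.argmax(st[1:,4]);print(n,st[i]+[x0,y0,0,0,0],(ce[i]+[x0,y0]).round(1))
    if n=="scene":cv2.imwrite(f"pics/{sys.argv[1]}.png",cv2.resize(im[180:300,220:400],None,fx=4,fy=4,interpolation=cv2.INTER_CUBIC))
E
python3 hz.py s3
```

```text
8.25 [628.1 -74.6 173.1] [-0.7  0.2 -0.3] 24.657701609616574 0.1348474994301796
208.2 gate -0.0263
scene [281 223   7   5  30] [283.9 225.2]
wrist [326 327   7   2   7] [329.  327.9]
```

View pics/s3.png

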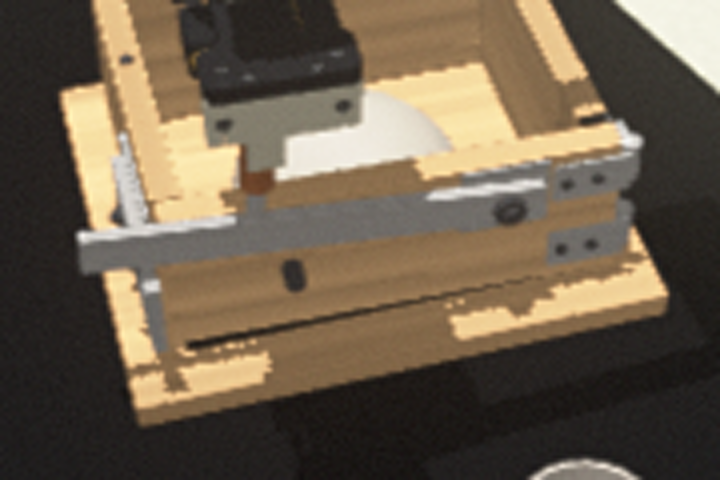

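The bar rests on the shoulder with the tip at about (85,250), and the lip is below it at (150,285). It is still inboard of the notch. I'll nudge outward gently and release after each push so the bar can drop.

Call:
play_rows(steps=[[[0, 0, 0, 0.5, 1.9, 0, 23], [0, 0, 0, 1.1, 3.8, 0, 23], [0, 0, 0, 1.6, 5.8, 0, 23], [0, 0, 0, 2.1, 7.2, 0, 23], [0, 0, 0, 2.5, 8.6, 0, 23], [0, 0, 0, 2.7, 9.6, 0, 23], [0, 0, 0, 2.7, 9.6, 0, 23]]])

```text
time_s: 9.05
tool_pos: [630.3, -65.8, 172.4]
ee_rot: [0.156, 0.988, -0.001, -0.0]
ft_force: [0.0, -5.5, -1.5]
opening: 23.3
gripper_force: 2.3
```

Call:
play_rows(steps=[[[0, 0, 0, -1.1, -3.8, 0, 23], [0, 0, 0, -1.1, -3.8, 0, 23]]])

```text
time_s: 9.25
tool_pos: [629.3, -68.6, 172.5]
ee_rot: [0.155, 0.988, 0.0, -0.0]
ft_force: [-0.5, -0.9, 0.5]
opening: 23.0
gripper_force: 0.0
```

```bash
python3 st.py; python3 hz.py s4
```

```text
9.25 [629.3 -68.6 172.5] [-0.5 -0.9  0.5] 23.044664312889992 0.0
208.2 gate 0.0032
scene [279 220   9  12  61] [282.5 227. ]
wrist [340 311   3   3   5] [341.  311.8]
```

```bash
cat > tip.py <<'E'
import cv2,sys
# bar top edge = max upward brightness gradient, scene cols 243..252 (crop x4)
for n in sys.argv[1:]:
    im=cv2.imread(f"pics/{n}.png",0);
    for u in (246,250):
        x=(u-220)*4+2;print(n,u,[int(im[(r-180)*4+2,x]) for r in range(230,258)])
E
python3 tip.py s3 s4
```

```text
s3 246 [227, 221, 220, 210, 203, 217, 227, 219, 211, 199, 105, 101, 105, 108, 108, 103, 106, 131, 190, 174, 164, 161, 120, 81, 62, 62, 45, 39]
s3 250 [175, 144, 136, 118, 95, 79, 126, 211, 204, 153, 103, 102, 105, 105, 104, 105, 119, 174, 222, 217, 224, 224, 221, 214, 216, 218, 218, 215]
s4 246 [224, 222, 218, 211, 206, 215, 226, 223, 224, 226, 227, 224, 218, 208, 214, 205, 167, 101, 102, 106, 106, 103, 108, 101, 83, 61, 45, 38]
s4 250 [175, 144, 133, 120, 95, 78, 113, 179, 199, 210, 208, 208, 200, 211, 210, 193, 107, 101, 107, 107, 104, 105, 109, 156, 217, 219, 218, 215]
```

View pics/s4.png

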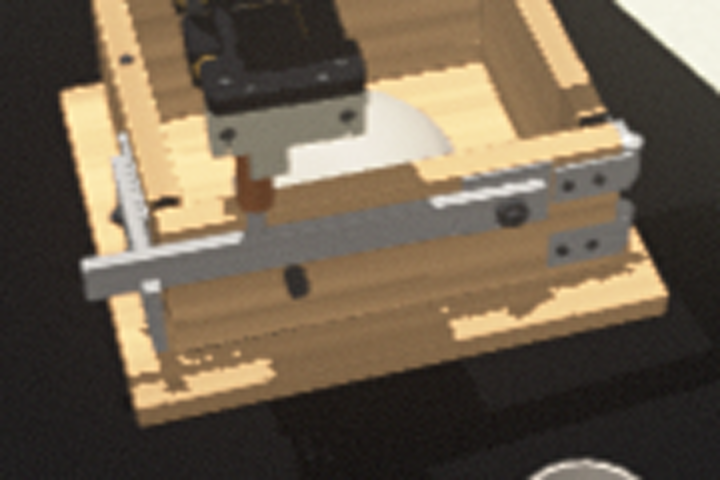

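The bar is now behind the lip at (150,285). I'll check numerically that it is fully down.

Run:
```python
import numpy as np
from h import *
s=dict(np.load("scene0.npz"))
H=np.array([424.75,-29.63])
def edge(g,a,u,zz):
    d=-.2635+g;e=np.array([np.cos(d),np.sin(d)]);n=np.array([-e[1],e[0]])
    P=[]
    for r in(100,232):
        x=75+r*np.cos(a)-zz*np.sin(a);P.append(proj(s,[*(H+x*e+19*n),94.5+r*np.sin(a)+zz*np.cos(a)]))
    P=np.array(P);return np.interp(u,P[::-1,0] if P[0,0]>P[1,0] else P[:,0],P[::-1,1] if P[0,0]>P[1,0] else P[:,1])
for g,a in((-.02,.08),(0,0),(0,.02),(0,.04),(.01,0)):print(g,a,[(round(edge(g,a,u,12.5),1),round(edge(g,a,u,-12.5),1)) for u in(246,250)])
```

```text
-0.02 0.08 [(np.float64(239.8), np.float64(248.3)), (np.float64(239.3), np.float64(247.7))]
0 0 [(np.float64(247.8), np.float64(256.2)), (np.float64(247.0), np.float64(255.3))]
0 0.02 [(np.float64(246.4), np.float64(254.7)), (np.float64(245.6), np.float64(253.9))]
0 0.04 [(np.float64(244.9), np.float64(253.2)), (np.float64(244.2), np.float64(252.5))]
0.01 0 [(np.float64(248.9), np.float64(257.2)), (np.float64(248.0), np.float64(256.4))]
```

Call:
play_rows(steps=[[[0, 0, 0, 0.3, 1, 0, 32], [0, 0, 0, 0.3, 1, 0, 32], [0, 0, 0, 0.3, 1, 0, 32], [0, 0, 0, 0.3, 1, 0, 32]]])

```text
time_s: 9.75
tool_pos: [629.7, -67.6, 172.7]
ee_rot: [0.155, 0.988, -0.0, 0.0]
ft_force: [0.4, -0.6, -1.3]
opening: 32.1
gripper_force: 0.0
```

```bash
python3 st.py; python3 hz.py s5; python3 tip.py s4 s5
```

```text
9.75 [629.7 -67.6 172.7] [ 0.4 -0.6 -1.3] 32.06143713455306 0.0
208.4 gate 0.0083
scene [278 220   9  14  72] [281.6 227.7]
wrist [332 314   2   3   3] [332.3 315. ]
s4 246 [224, 222, 218, 211, 206, 215, 226, 223, 224, 226, 227, 224, 218, 208, 214, 205, 167, 101, 102, 106, 106, 103, 108, 101, 83, 61, 45, 38]
s4 250 [175, 144, 133, 120, 95, 78, 113, 179, 199, 210, 208, 208, 200, 211, 210, 193, 107, 101, 107, 107, 104, 105, 109, 156, 217, 219, 218, 215]
s5 246 [225, 223, 219, 211, 205, 215, 228, 226, 225, 227, 227, 225, 219, 217, 212, 208, 211, 202, 149, 102, 103, 104, 105, 108, 105, 94, 62, 39]
s5 250 [176, 146, 137, 119, 96, 80, 109, 179, 197, 209, 209, 209, 193, 163, 131, 221, 213, 190, 108, 102, 104, 104, 106, 106, 118, 177, 223, 216]
```

It was still falling in that frame and now reads level. Withdrawing straight up.

Call:
play_rows(steps=[[[0, 0, 0, 0, 0, 0, 50], [0, 0, 0, 0, 0, 0, 50], [0, 0, 0, 0, 0, 10, 50], [0, 0, 0, 0, 0, 30, 50], [0, 0, 0, 0, 0, 60, 50], [0, 0, 0, 0, 0, 90, 50], [0, 0, 0, 0, 0, 120, 50], [0, 0, 0, 0, 0, 120, 50]]])

```text
time_s: 10.65
tool_pos: [631.8, -68.1, 299.8]
ee_rot: [0.155, 0.988, -0.0, 0.005]
ft_force: [0.5, -0.6, -0.0]
opening: 49.7
gripper_force: 0.0
```

```bash
python3 st.py; python3 hz.py s6; python3 tip.py s6
```

```text
10.65 [631.8 -68.1 299.8] [ 0.5 -0.6 -0. ] 49.727637365290214 0.0
210.6 gate 0.0087
scene [277 208  10  26 192] [281.8 220.3]
wrist [329 249   3   2   3] [330.  249.3]
s6 246 [226, 222, 222, 211, 202, 217, 227, 226, 225, 227, 226, 224, 221, 216, 211, 207, 210, 203, 149, 105, 102, 108, 107, 103, 104, 93, 61, 39]
s6 250 [177, 146, 138, 119, 96, 79, 110, 179, 198, 208, 208, 209, 193, 164, 131, 222, 212, 190, 110, 104, 105, 107, 105, 108, 120, 176, 222, 217]
```

View pics/s6.png

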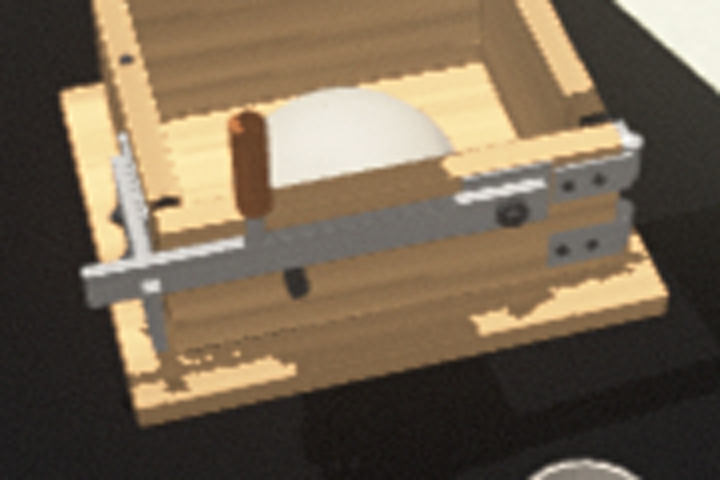

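The bar lies level behind the lip, which is at (150,285). The handle stands free and the robot is clear.

```bash
python3 -c "from station import *; print(sign_off())"
```

```text
the job is handed in; nothing more can be done
None
```

The mould is closed and the job handed in: the gate is home, the bar lies level in the keeper notch to within what the camera can resolve, and the robot is clear; the cups and bowl were not touched, and no verdict came back.

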